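Turn the backwards tray in the bifold tool cupboard

ROBOT

A 6-joint arm with a two-finger parallel gripper is mounted at the origin on a cart in front of the work surface, level with it; the furniture and walls round the work are solid. World frame = base frame: x ahead of the robot, y to its left, z up, the work surface at z = 0. Lengths are in m, angles in degrees, forces in N, time in s.
With the tool pointing down it reaches from about 0.325 to 0.85 m from the base axis. Payload 15.5 kg.
Tool frame: the origin (TCP) lies between the finger pads; the fingertips stand 19 mm ahead of it and the grasp point (between the pads) is the TCP (ctrl.tip_reach is the distance from the TCP to the fingertips, in m); z points along the fingers, y is the line along which they close (so a half turn about z gives the same grasp; the last joint's range is limited). The gripper opens to 91 mm and grips with 3 to 60 N. Pads are 32 mm wide; open, the fingers measure 118 mm over their backs; the gripper's body (76 mm by 178 mm) begins 60 mm behind the grasp point.
Start: joints at [66.492, 28.281, 77.091, -0, 74.628, -5.472], TCP at [0.194, 0.594, 0.233] pointing down, gripper open.
Joint ranges: [-166.48, 166.48], [-47.26, 123.95], [12.59, 153.08], [-70.14, 250.14], [6.76, 159.57], [-176.63, 176.63]. Speed limits (degrees/s): [108.29, 108.29, 147.25, 172.46, 172.46, 172.46].

INTERFACE

Orientations are given as a 3x3 rotation matrix whose columns are the frame's x, y, z axes.
In Python, from bench import ctrl gives the robot as it stands. Calls block until the motion is done:
- ctrl.goto(position, orientation): joint-space move of the TCP to a pose.
- ctrl.move_l(position, vel=0.15, ori=None, contact_N=None): straight line of the TCP; ori=None keeps the orientation; vel is the mean speed in m/s. With contact_N (N) it stops when the force on the tool has changed by that much, and returns True; else False.
- ctrl.movej(angles): joint-space move.
- ctrl.command_gripper(opening): opening from 0.0 (shut) to 1.0 (fully open); the grip force is fixed at half the most; returns when the fingers have stopped.
- ctrl.sleep(seconds).
- ctrl.ik(position, orientation): joint angles nearest the present ones, or None.
- ctrl.read_camera(name): name is "scene" or "top" or "wrist"; returns the picture (480x640x3 uint8, blue, green, red); there is no depth.
- ctrl.camera_params(name): a dict with "fx", "fy", "cx", "cy" (pixels), "D" ([k1, k2, p1, p2, k3] as OpenCV has them; the pictures are not rectified), "pose" (4x4, takes a point from camera to world coordinates); the wrist camera has in their place "T_tool_cam" (4x4, takes a point from camera to tool coordinates, whose origin is the TCP and whose axes are the flange's). Camera axes: x right, y up, looking along -z (the intrinsics and any distortion apply to the point x, -y, -z); pixel columns grow to the right and rows downward; lengths in m; the calibration is good to about 2 mm. A picture is of the moment at which its call begins: read the wrist's pose just before it. camera_params takes no time and is no camera call.
A pose or a line that the arm cannot do raises ctrl.MotionError and nothing moves.
- ctrl.sign_off(): hands the job in; it is judged then, once.
Trained networks look in the newest picture that a camera, given by its name, has taken for a name from the list of things; names that differ only in an ending like _2 or _b are one class to them, and where a whole thing is asked for, a point or a joint stands for the part that bears it (a point fixed in the world has none). Each returns a list of dicts, best first, with "score" (0 to 1); they miss things now and then, are a little off and sometimes report something else, mostly with a low value. They report only what shows in the picture. A call takes as long as a camera call.
- ctrl.find_in(camera, query): "bbox" ([centre column, centre row, width, height] in pixels, round what is visible of it).
Readings, each from a call of its own:
- ctrl.read_t(): time.
- ctrl.read_q(): joint angles.
- ctrl.read_dq(): joint speeds.
- ctrl.read_effort(): joint torques, N m.
- ctrl.read_tool_pos(): TCP position.
- ctrl.read_eef_rot(): TCP orientation.
- ctrl.read_contact_force(): force on the tool from outside, world axes, zero at the start.
- ctrl.read_wrist_torque(): the same for the moment, N m.
- ctrl.read_grip_width(): opening from 0.0 (shut) to 1.0 (fully open).
- ctrl.read_grasp_force(): force on a finger pad.
Only numpy, scipy, OpenCV 4.12 (cv2) and the standard library are available. Lean on these libraries where they do the work, as an engineer would, in place of code of your own. Each camera call takes 0.05 s, during which the arm holds its last target. There are 200 camera calls.

TASK

The tool tray has been put away back to front in the little bifold-door cupboard on the bench. Pull the door by its bar handle until both panels are folded right back, draw the tray out and set it down on the bench, then take it by its handle end and slide it back in with its handle towards the doorway, until it meets the back of the cupboard. Leave the door folded open, the tray released, and the pliers, wood block and tape where they are.

Things in the scene. Friction and masses are not known exactly. Their poses are not given: they have to be found in the camera images.
- cupboard: Low fixed wooden cupboard, 199 deep x 214 wide x 72 mm high. Origin: on the bench under the middle of the doorway's plane. +x points from the doorway into the cupboard, +y left as seen facing the doorway, z up. Doorway 190 wide (cheeks' inner faces at y = -95, +95; 12 mm thick). Floor 12 mm high, its sill reaching to x = -12. Inner face of the back, the stop for the tray, at x = 175.
- hood_edge (a point): Middle of the front edge of the hood's top (cupboard x = 60, y = 0, z = 72). The hood, underside at z = 62, covers all from x = 60 to the back; between the doorway and x = 60 the inside is open above. The tray cannot be lifted out past the hood, only slid out through the doorway.
- bay (a point): Mouth of the tray's bay, on the floor (cupboard x = 40, y = -25, z = 12); same axes as the cupboard. The bay lies between two guide rails, 9 mm high and 8 mm wide, from x = 40 to the back, inner faces at cupboard y = -53 and +3 (3 mm clearance each side of the tray), with flared lead-ins from x = 22.
- jamb_panel (a joint): Fold angle in rad: 0 shut, 1.5 fully folded (stop). Two panels, each 95 wide, 10 thick, z = 14 to 70 mm. The jamb panel turns on a vertical hinge at the left jamb; the lead panel is hinged to its other edge, its free edge running along the track to the left jamb as the knuckle between them comes out to -x. Light friction; stays where left; no latch.
- fold_hinge (a point): Point on the vertical hinge axis of the jamb panel, at the left jamb (cupboard x = -1, y = +95), 50 mm above the bench.
- fold_grip (a point): To pinch from above: on the axis of the door's handle, 50 mm above the bench. Handle: upright round steel bar, 10 mm thick, z = 21 to 71, on the jamb panel's outer face near the knuckle, axis 28 mm off the face, on two stand-offs (z = 32, 54). Shut: cupboard x = -39, y = +23, axes as the cupboard's; it swings about the hinge clockwise seen from above by the fold angle (-x stays the face's normal).
- tray: Loose open wooden tool tray, 0.1 to 0.21 kg: box 130 long (x), 50 wide, 42 mm high, 7 mm walls, block handle at its +x end (162 mm over all). Origin: centre of the box's underside; plain end at x = -65. Starts in the bay back to front, handle (+x) to the back, plain end 5 to 10 mm inside the doorway. Put away properly: its +x against the cupboard's, origin at cupboard x = 110, y = -25, z = 12.
- tray_end (a point): Middle of the tray's plain end face, 30 mm above its underside (tray x = -65, y = 0, z = 30). At the other end the block handle, 22 mm along x, 20 wide, z = 8 to 38 mm above the tray's underside, is centred at tray x = +86, y = 0, on a narrower 10 mm neck.
- running_pliers: Bystander: pliers with blue handles, 189 x 60 x 13 mm, lying on the bench; origin: centre of the underside. Leave alone.
- wood_block: Bystander: pine block 60 x 90 x 34 mm on the bench; origin: centre of the underside. Leave alone.
- masking_tape: Bystander: roll of masking tape, 92 mm across, 24 mm high, flat on the bench; origin: centre of the underside. Leave alone.

How it is judged:
By the outcome, as a careful person would: the job done as asked, in the order asked, and still so for the second after the job is handed in, with the robot touching nothing.
It also fails if it takes over 72 s, if anything falls off the work surface, if the arm or the gripper's body presses on something with over 40 N, if the wrist force passes 120 N, or if a joint passes its speed limit or range.

## Working session

There is one attempt and no reset: what is moved stays moved. The work goes in short steps, each a Python script; the robot and the scene stay as the last script left them, time stands still between calls to the robot, and variables do not carry over. Pictures are saved under pics/ and viewed, at most 10 in all, crops included, and the job is handed in when it is done.

```bash
ls; mkdir -p pics
python3 - <<'E'
from bench import ctrl
import cv2, numpy as np
for n in ("scene","top"):
    im=ctrl.read_camera(n); cv2.imwrite(f"pics/{n}0.png",im)
    p=ctrl.camera_params(n); print(n,{k:np.round(v,4).tolist() for k,v in p.items()})
    for q in ("cupboard","hood_edge","jamb_panel","fold_grip","tray","running_pliers","wood_block","masking_tape"):
        print(q,[(np.round(d["bbox"]).tolist(),round(d["score"],2)) for d in ctrl.find_in(n,q)[:2]])
print(ctrl.camera_params("wrist"))
print(ctrl.read_eef_rot(),ctrl.read_t())
E
```

```text
bench.py
pics
scene {'fx': 444.2496, 'fy': 444.2496, 'cx': 323.7413, 'cy': 243.5691, 'D': [-0.1084, 0.0, 0.0, 0.0, 0.0], 'pose': [[0.7292, 0.2686, -0.6294, -0.0668], [-0.6843, 0.2918, -0.6683, -0.8817], [0.0041, 0.918, 0.3966, 0.4832], [0.0, 0.0, 0.0, 1.0]]}
cupboard [([383.0, 275.0, 127.0, 83.0], 0.88)]
hood_edge [([385.0, 275.0, 124.0, 83.0], 0.79)]
jamb_panel [([343.0, 280.0, 40.0, 58.0], 0.55)]
fold_grip [([343.0, 275.0, 38.0, 62.0], 0.83)]
tray [([372.0, 279.0, 33.0, 26.0], 0.73)]
running_pliers [([284.0, 250.0, 60.0, 29.0], 0.77), ([385.0, 277.0, 124.0, 84.0], 0.18)]
wood_block [([198.0, 240.0, 41.0, 18.0], 0.61)]
masking_tape [([436.0, 342.0, 51.0, 43.0], 0.97)]
top {'fx': 433.9772, 'fy': 433.9772, 'cx': 320.3172, 'cy': 237.5779, 'D': [0.0177, 0.0, 0.0, 0.0, 0.0], 'pose': [[0.0101, 0.9887, -0.1498, 0.3911], [-0.9999, 0.008, -0.0145, -0.2285], [-0.0131, 0.1499, 0.9886, 1.1898], [0.0, 0.0, 0.0, 1.0]]}
cupboard [([358.0, 224.0, 92.0, 77.0], 0.67)]
hood_edge [([359.0, 224.0, 90.0, 75.0], 0.92)]
jamb_panel [([349.0, 243.0, 67.0, 34.0], 0.85)]
fold_grip [([349.0, 243.0, 67.0, 35.0],
[... 222 characters left out ...]
3.0], 0.23)]
{'fx': 341.024295678075, 'fy': 341.024295678075, 'cx': 317.32861031669006, 'cy': 238.3459810020388, 'D': array([0.01723506, 0.        , 0.        , 0.        , 0.        ]), 'T_tool_cam': array([[ 3.47555284e-04,  9.57626032e-01,  2.88014345e-01,
         8.16406844e-02],
       [ 9.99998271e-01, -8.58928857e-04,  1.64914685e-03,
        -1.75601532e-04],
       [ 1.82664978e-03,  2.88013274e-01, -9.57624675e-01,
        -1.51544207e-01],
       [ 0.00000000e+00,  0.00000000e+00,  0.00000000e+00,
         1.00000000e+00]])}
[[-9.50863718e-01  3.09609738e-01 -3.17602931e-06]
 [ 3.09609738e-01  9.50863718e-01 -2.05150117e-05]
 [-3.33167637e-06 -2.04903099e-05 -1.00000000e+00]] 0.9
```

Run:
```python
import cv2
a=cv2.imread("pics/top0.png")[160:320,220:500]; b=cv2.imread("pics/scene0.png")[210:370,260:480]
cv2.imwrite("pics/top0c.png",cv2.resize(a,None,fx=2.8,fy=2.8,interpolation=cv2.INTER_CUBIC))
cv2.imwrite("pics/scene0c.png",cv2.resize(b,None,fx=3.5,fy=3.5,interpolation=cv2.INTER_CUBIC))
```

```text
(no output)
```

View pics/top0c.png

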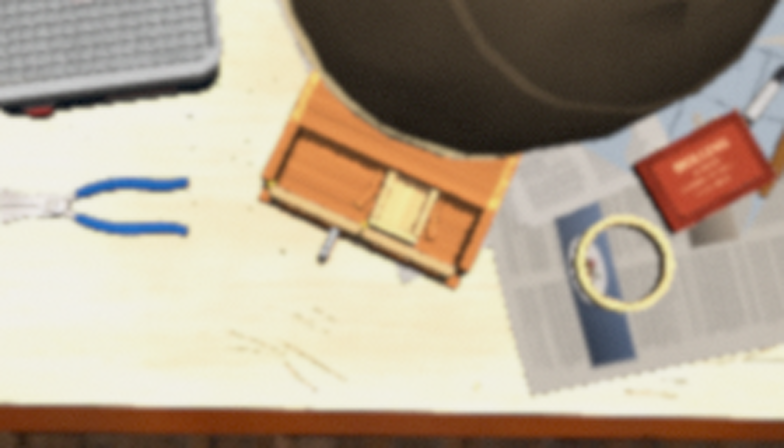

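View pics/scene0c.png

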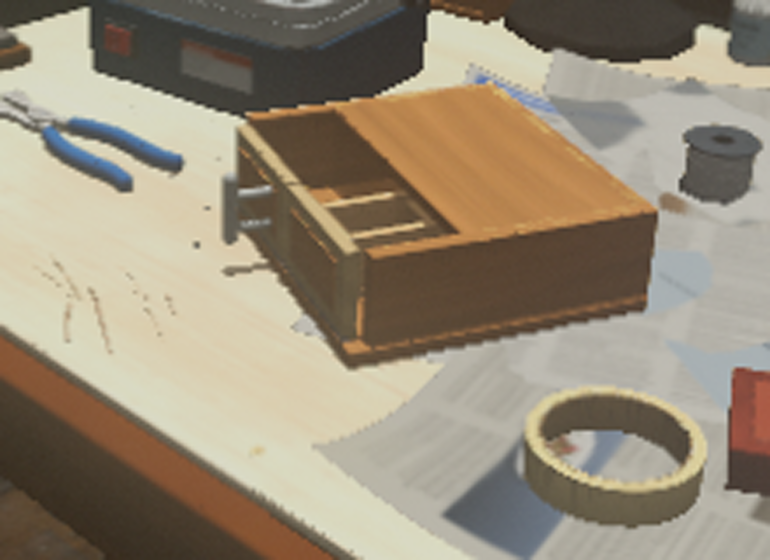

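The top view shows the shut cupboard, with its doorway facing the robot and turned about 25°. The handle is near (337,243) in the crop and a lamp hides the back. The scene view shows the near hood corner at (460,233) and the handle at (230,210). I'll fit a rough pose from these.

```bash
cat > h.py <<'E'
import numpy as np, cv2
from scipy.optimize import least_squares
from bench import ctrl
D=np.diag([1,-1,-1,1.])
def cam(name,T=None):
    p=ctrl.camera_params(name)
    K=np.array([[p["fx"],0,p["cx"]],[0,p["fy"],p["cy"]],[0,0,1]])
    P=p["pose"] if name!="wrist" else T@p["T_tool_cam"]
    return K,np.array(p["D"],float),np.array(P)
def proj(c,X):
    K,d,P=c; M=np.linalg.inv(P@D)
    return cv2.projectPoints(np.atleast_2d(X).astype(float),cv2.Rodrigues(M[:3,:3])[0],M[:3,3],K,d)[0][:,0]
def toolT():
    T=np.eye(4); T[:3,:3]=ctrl.read_eef_rot(); T[:3,3]=ctrl.read_tool_pos(); return T
def W(s,X):
    "cupboard->world, s=(x,y,yaw[,dz])"
    X=np.atleast_2d(X); c,n=np.cos(s[2]),np.sin(s[2])
    return np.c_[s[0]+c*X[:,0]-n*X[:,1], s[1]+n*X[:,0]+c*X[:,1], X[:,2]+(s[3] if len(s)>3 else 0)]
def down(yaw):
    "tool z down, tool y (closing) along world yaw"
    y=np.array([np.cos(yaw),np.sin(yaw),0]); z=np.array([0,0,-1.]); return np.c_[np.cross(y,z),y,z]
def fit(obs,s0):
    "obs: list of (cam, cupboard pts, pixels)"
    f=lambda s: np.concatenate([(proj(c,W(s,X))-u).ravel() for c,X,u in obs])
    return least_squares(f,s0,loss="soft_l1"),f
E
python3 - <<'E'
from h import *
t=np.array([(303,130),(478,205),(265,190),(455,283)])/2.8+[220,160]
tX=np.array([(60,95,72),(60,-107,72),(0,107,72),(-12,-107,12)])/1000
s=np.array([(460,233),(655,212),(490,85),(365,250),(347,362),(335,110)])/3.5+[260,210]
sX=np.array([(60,-95,72),(187,-107,72),(187,107,72),(0,-107,72),(-12,-107,0),(60,95,72)])/1000
obs=[(cam("top"),tX,t),(cam("scene"),sX,s)]
for s0 in ([.45,-.3,-.4],[.45,-.3,-.4,0]):
    r,f=fit(obs,s0); print(r.x,np.degrees(r.x[2])); print(f(r.x).reshape(-1,2).round(1).tolist())
im=ctrl.read_camera("scene"); cv2.imwrite("pics/x.png",im)
E
```

```text
[ 0.55627731 -0.28896309 -0.42475142] -24.33646396107261
[[-1.9, -2.4], [6.2, 2.6], [-2.1, -5.4], [0.2, 1.9], [-0.5, -0.3], [1.1, -0.9], [0.0, -1.3], [1.6, 2.2], [-0.3, 2.8], [-1.1, -0.4]]
[ 0.55721603 -0.28835375 -0.42389251 -0.00101526] -24.28725171813149
[[-2.1, -2.7], [5.9, 2.2], [-2.3, -5.6], [-0.0, 1.5], [-0.4, -0.1], [1.1, -0.7], [-0.0, -1.1], [1.7, 2.4], [-0.2, 3.0], [-1.0, -0.2]]
```

View pics/x.png

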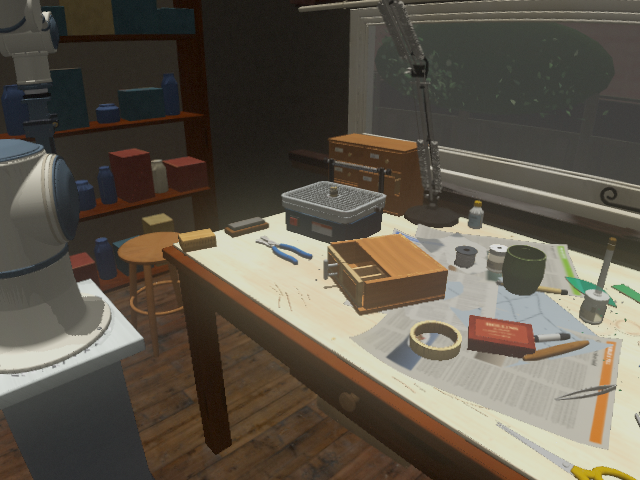

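The scene view shows the lamp shade high above the bench, well over the working height, and bystanders clear of the doorway. The rough cupboard pose is about (0.556, -0.289), yaw -24.3°. Next I'll take two close wrist views.

Run:
```python
from h import *
import pickle
s=np.array([.5563,-.289,-.4248]); R=down(s[2]+np.pi/2)
out=[]
for i,y in enumerate((.06,-.06)):
    ctrl.goto(W(s,[-.02,y,.16])[0],R); T=toolT(); im=ctrl.read_camera("wrist"); out.append(T)
    cv2.imwrite(f"pics/w{i}.png",im)
    for q in ("fold_grip","tray","hood_edge"): print(i,q,[np.round(d["bbox"]).tolist() for d in ctrl.find_in("wrist",q)[:1]])
    c=cam("wrist",T)
    print(proj(c,W(s,np.array([(-39,23,71),(60,0,72),(0,107,72),(0,-107,72),(7,0,54),(7,-50,54)])/1000)).round().tolist())
pickle.dump(out,open("T.pkl","wb")); print(ctrl.read_t(),ctrl.read_q())
a=[cv2.imread(f"pics/w{i}.png") for i in (0,1)]
# two full frames stacked, 400 wide each -> keep full res by viewing separately
```

```text
0 fold_grip [[241.0, 242.0, 248.0, 73.0]]
0 tray [[220.0, 301.0, 79.0, 56.0]]
0 hood_edge [[239.0, 311.0, 282.0, 204.0]]
[[266.0, 225.0], [243.0, 344.0], [379.0, 276.0], [96.0, 276.0], [243.0, 275.0], [182.0, 275.0]]
1 fold_grip [[401.0, 242.0, 248.0, 75.0]]
1 tray [[361.0, 299.0, 66.0, 60.0]]
1 hood_edge [[399.0, 311.0, 282.0, 203.0]]
[[433.0, 226.0], [393.0, 345.0], [541.0, 276.0], [257.0, 276.0], [393.0, 275.0], [331.0, 275.0]]
5.0583 [-3.86462185e+01  3.16507467e+01  8.36648494e+01  6.47631432e-03
  6.46884802e+01 -1.04385790e+02]
```

View pics/w0.png

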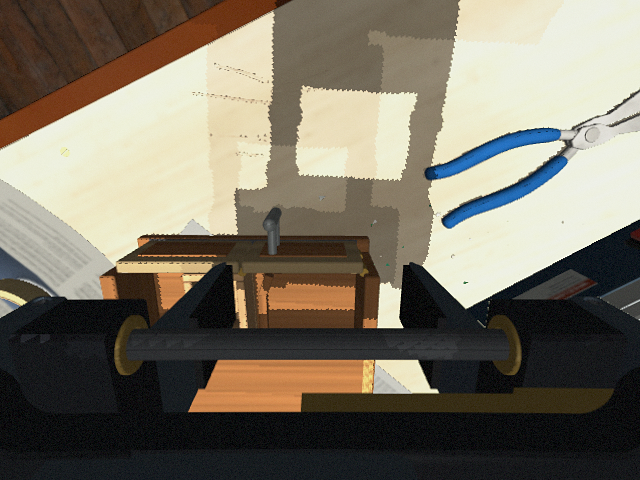

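View pics/w1.png

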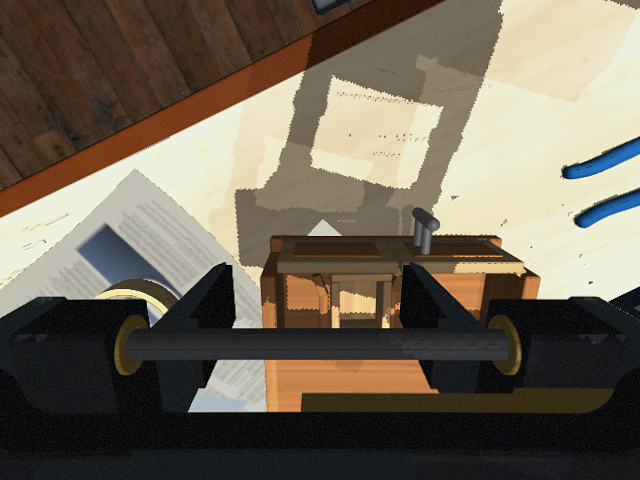

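Both wrist views show the doorway top edge (row ~250–276), the sill (row ~236) and the bar handle, at (272,220) in the first and (427,218) in the second. I'll magnify the useful strip for precise points.

Run:
```python
import cv2,numpy as np
a=cv2.imread("pics/w0.png")[200:310,85:395];b=cv2.imread("pics/w1.png")[200:310,250:560]
m=cv2.resize(np.vstack([a,b]),None,fx=2.5,fy=2.5,interpolation=cv2.INTER_CUBIC)
cv2.imwrite("pics/wz.png",cv2.convertScaleAbs(m,alpha=1.3,beta=20))
```

```text
(no output)
```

View pics/wz.png

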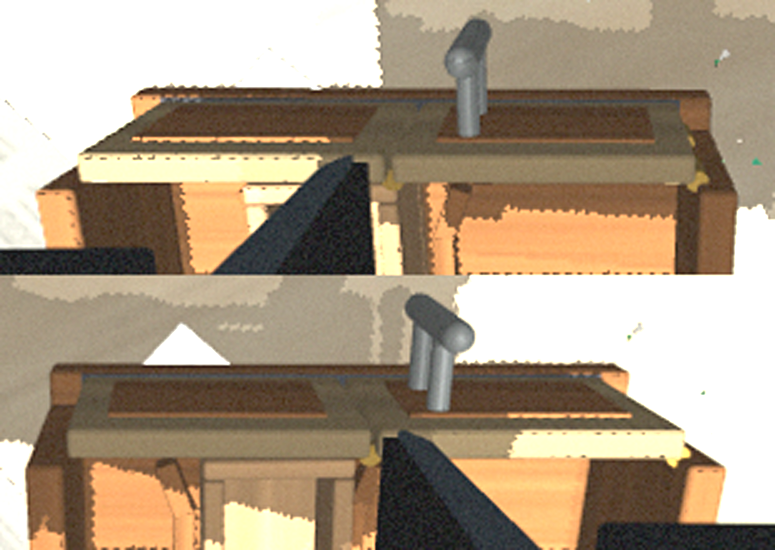

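The magnified strip gives clear sill, cheek, door-top and bar-end points in both views, such as the bar top at (459,62) and (457,335), and the tray's plain end between columns 205 and 357 at row 461. Fitting now.

```bash
cat > fit.py <<'E'
from h import *
import pickle
T=pickle.load(open("T.pkl","rb"))
w0=np.array([(135,90),(709,90),(38,192),(735,192),(79,155),(692,155),(459,62)])/2.5+[85,200]
w1=np.array([(52,92),(627,92),(28,190),(722,190),(68,155),(683,155),(457,60)])/2.5+[250,200]
X=np.array([(-12,-107,12),(-12,107,12),(0,-107,72),(0,107,72),(-11,-95,70),(-11,95,70),(-39,23,71)])/1000
c0,c1=cam("wrist",T[0]),cam("wrist",T[1])
tr=np.array([(205,186),(357,186)])/2.5+[250,200]
sc=np.array([(460,233),(655,212),(490,85),(365,250),(347,362)])/3.5+[260,210]
sX=np.array([(60,-95,72),(187,-107,72),(187,107,72),(0,-107,72),(-12,-107,0)])/1000
if __name__=="__main__":
    obs=[(c0,X,w0),(c1,X,w1)]
    for n,o in (("wrist",obs),("wrist+scene",obs+[(cam("scene"),sX,sc)])):
        for s0 in ([.556,-.289,-.4248],[.556,-.289,-.4248,0]):
            r,f=fit(o,s0); print(n,r.x.round(4),np.degrees(r.x[2])); 
            if len(s0)==3: s=r.x; print(f(s).reshape(-1,2).round(1).tolist())
        # handle alone, triangulated
        g=least_squares(lambda p: np.concatenate([(proj(c0,p)-w0[6]).ravel(),(proj(c1,p)-w1[6]).ravel()]),W(s,X[6])[0])
        t=least_squares(lambda p:(proj(c1,W(s,[[p[0],p[1]-.025,.054],[p[0],p[1]+.025,.054]]))-tr).ravel(),[.007,-.025])
        print("bar top",g.x.round(4),"expected",W(s,X[6])[0].round(4),"tray end",t.x.round(4))
        if n=="wrist": np.save("s.npy",s)
E
python3 fit.py
```

```text
wrist [ 0.5569 -0.2881 -0.4236] -24.268780817051713
[[-3.4, 1.8], [1.1, 2.0], [-3.2, -0.9], [1.5, -0.9], [-4.4, -0.7], [3.1, -0.7], [-0.8, 0.9], [-2.1, 1.5], [2.4, 1.1], [-2.8, 0.2], [3.7, 0.1], [-3.2, -0.3], [4.1, -0.6], [1.8, 1.8]]
wrist [ 0.5584 -0.2886 -0.4235 -0.0046] -24.26316153628232
bar top [ 0.5309 -0.2511  0.0668] expected [ 0.5308 -0.2511  0.071 ] tray end [ 0.0062 -0.0257]
wrist+scene [ 0.5569 -0.288  -0.4242] -24.30569224289307
[[-3.3, 1.7], [1.2, 2.0], [-3.1, -1.0], [1.6, -0.9], [-4.3, -0.8], [3.2, -0.7], [-0.7, 0.8], [-2.0, 1.4], [2.5, 1.1], [-2.7, 0.1], [3.8, 0.1], [-3.1, -0.4], [4.2, -0.6], [2.0, 1.8], [-0.6, -0.5], [0.9, -1.2], [-0.1, -1.5], [1.5, 1.9], [-0.4, 2.5]]
wrist+scene [ 0.5582 -0.2885 -0.4233 -0.0041] -24.25308854729603
bar top [ 0.5309 -0.2511  0.0668] expected [ 0.5308 -0.251   0.071 ] tray end [ 0.0062 -0.0258]
```

```bash
cat >> h.py <<'E'
def hp(s,th,z=.05):
    "handle position and gripper orientation at fold angle th"
    r=np.array([-.038,-.072]); c,n=np.cos(-th),np.sin(-th)
    p=np.array([-.001,.095])+[c*r[0]-n*r[1],n*r[0]+c*r[1]]
    return W(s,[p[0],p[1],z])[0],down(s[2]+np.pi/2-th)
E
python3 - <<'E'
from h import *
s=np.load("s.npy")
for th in np.linspace(0,1.5,5): print(np.round(ctrl.ik(*hp(s,th)),0))
p,R=hp(s,0); ctrl.command_gripper(.5)
ctrl.goto(p+[0,0,.09],R); print("c",ctrl.move_l(p,.12,contact_N=15))
ctrl.command_gripper(0); print(ctrl.read_tool_pos()-p,ctrl.read_grip_width(),ctrl.read_contact_force())
for th in np.linspace(0,1.5,13)[1:]:
    p,R=hp(s,th); ctrl.move_l(p,.08,ori=R); F=ctrl.read_contact_force(); print(round(th,2),np.round(F,1),ctrl.read_grip_width())
    if np.linalg.norm(F)>40: break
print(ctrl.read_t(), ctrl.read_tool_pos()-p)
E
```

```text
[-31.  38.  92.  -0.  49. -97.]
[-30.  37.  96.  -0.  47. -74.]
[-27.  36.  98.  -0.  46. -50.]
[-24.  36.  98.  -0.  45. -25.]
[-21.  37.  97.  -0.  46.  -0.]
c False
[0.00029063 0.0005366  0.00011754] 0.10129559982387813 [1.71310787 6.0550605  2.0424716 ]
0.12 [3.7 4.1 0.4] 0.1031179444208387
0.25 [ 3.9  3.4 -0.4] 0.1018332488461452
0.38 [ 5.1  2.4 -0.3] 0.10116209503413248
0.5 [5.1 0.9 0.8] 0.10551985485012934
0.62 [ 4.1  1.  -0.2] 0.09916101176334162
0.75 [4.8 0.5 0.4] 0.10148599047036985
0.88 [ 4.  -0.1  0.6] 0.10076450816122431
1.0 [5.1 0.1 3. ] 0.10300775635057967
1.12 [ 4.6 -0.6  5.1] 0.1003649970465042
1.25 [ 2.8 -0.7  5.6] 0.10475210296661489
1.38 [ 2.5 -0.5  7. ] 0.10028212754255911
1.5 [ 1.2 -0.7  6.9] 0.09773972844035626
11.175 [-3.06836305e-04 -3.37073136e-04  5.99315178e-05]
```

Run:
```python
from h import *
s=np.load("s.npy")
# bench front edge in world from top view (row ~306) and from wrist view
for name,c,px in (("top",cam("top"),(350,305.)),):
    K,d,P=c; u=cv2.undistortPoints(np.array([[px]],float),K,d)[0,0]; r=P[:3,:3]@[u[0],-u[1],-1]
    print("edge",P[:3,3]-r*P[2,3]/r[2], "tray handle end would be",W(s,[-.225,-.025,0])[0])
p,R=hp(s,1.53); print(ctrl.move_l(p,.03,ori=R,contact_N=12),ctrl.read_contact_force())
ctrl.command_gripper(.3); q=ctrl.read_tool_pos(); ctrl.move_l(q+[0,0,.08],.2)
R=down(s[2]+np.pi/2); g=W(s,[.026,-.0255,.045])[0]
ctrl.command_gripper(1); ctrl.goto(g+[0,0,.08],R)
T=toolT(); im=ctrl.read_camera("wrist"); im2=ctrl.read_camera("top")
print(proj(cam("wrist",T),W(s,np.array([(6,-50,54),(6,0,54),(-96,95,70),(-76,128,71)])/1000)).round().tolist())
a=im[:,60:560]; b=cv2.resize(im2[190:290,290:430],None,fx=2.1,fy=2.1); a=cv2.copyMakeBorder(a,0,0,0,300,0); a[:210,500:500+b.shape[1]]=b
cv2.imwrite("pics/open.png",a); print(ctrl.read_t())
```

```text
edge [ 0.38754326 -0.2933032   0.        ] tray handle end would be [ 0.34151121 -0.21843229  0.        ]
False [-1.57148269 -5.93200504  9.76412045]
[[281.0, 231.0], [355.0, 231.0], [541.0, 56.0], [596.0, 96.0]]
15.2417
```

View pics/open.png

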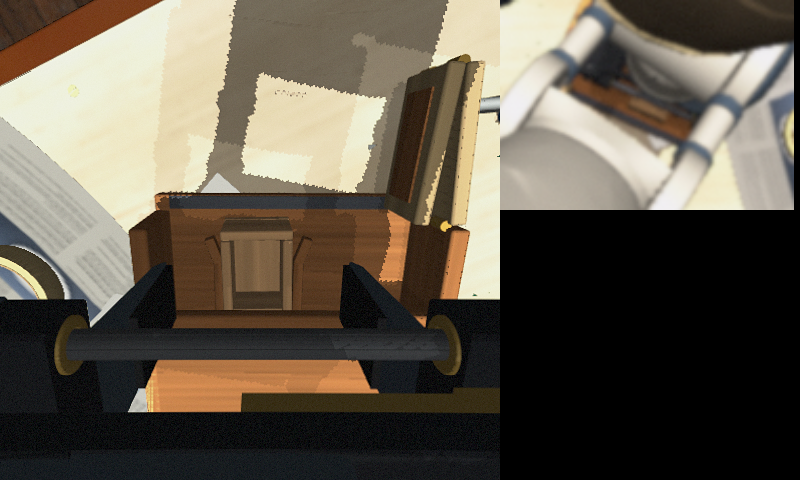

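The door is fully folded in the wrist picture (panels at cols 400–480), and the tray end shows at cols 222–295, row ~225, as predicted. The bench edge (world x≈0.39) is too near to set the tray down straight out. I'll set it down parallel to the edge, then turn it while held by the handle.

Run:
```python
from h import *
s=np.load("s.npy"); R=down(s[2]-np.pi/2)
P=lambda x,z: W(s,[x,-.0255,z])[0]
pr=lambda n:print(n,round(ctrl.read_grip_width(),3),np.round(ctrl.read_contact_force(),1),round(ctrl.read_t(),2))
ctrl.goto(P(.026,.125),R); print(ctrl.move_l(P(.026,.045),.12,contact_N=12))
ctrl.command_gripper(0); pr("grip")
print(ctrl.move_l(P(-.064,.045),.1,contact_N=30)); pr("pulled")
ctrl.command_gripper(1); ctrl.move_l(P(-.019,.042),.12,contact_N=15); pr("shift")
ctrl.command_gripper(0); pr("regrip")
ctrl.move_l(P(-.06,.045),.1,contact_N=30); ctrl.move_l(P(-.13,.047),.1); ctrl.move_l(P(-.13,.135),.15); pr("lift")
q=np.array([.43,-.27,.125]); ctrl.goto(q,down(0.)); pr("turned")
print(ctrl.move_l([.43,-.27,.05],.12),ctrl.move_l([.43,-.27,.022],.03,contact_N=6)); pr("down"); print(ctrl.read_tool_pos())
```

```text
False
grip 0.55 [-0.5  1.   1.3] 19.52
False
pulled 0.544 [-4.3  1.9  4.6] 20.57
shift 0.998 [ 0.8 -0.2  0.7] 21.88
regrip 0.546 [0.5 0.7 1.5] 22.58
lift 0.547 [-0.3  0.5 -2.3] 24.73
turned 0.545 [-0.4 -0.3 -2.2] 26.54
False True
down 0.546 [ 1.1 -1.3 -0.8] 27.83
[ 0.43012375 -0.26987543  0.03835749]
```

Run:
```python
from h import *
s=np.load("s.npy")
print(ctrl.move_l([.43,-.27,.029],.02,contact_N=10),ctrl.read_tool_pos(),ctrl.read_contact_force())
ctrl.command_gripper(1); ctrl.move_l([.43,-.27,.13],.15)
ctrl.goto([.43,-.20,.17],down(0.)); T=toolT(); im=ctrl.read_camera("wrist")
print([ (np.round(d["bbox"]).tolist(),d["score"]) for d in ctrl.find_in("wrist","tray")[:2]])
pts=np.array([(.405,-.335,.042),(.455,-.335,.042),(.405,-.205,.042),(.455,-.205,.042),(.42,-.195,.038),(.44,-.195,.038),(.42,-.173,.038),(.44,-.173,.038)])
print(proj(cam("wrist",T),pts).round().tolist()); np.save("T2.npy",T)
cv2.imwrite("pics/set.png",im); print(ctrl.read_t())
```

```text
True [ 0.4299185  -0.26956783  0.03754943] [1.4059982  1.62722518 4.16629532]
[([316.0, 285.0, 60.0, 177.0], 0.56)]
[[291.0, 370.0], [343.0, 370.0], [288.0, 242.0], [347.0, 242.0], [306.0, 229.0], [329.0, 229.0], [306.0, 204.0], [329.0, 204.0]]
30.125
```

View pics/set.png

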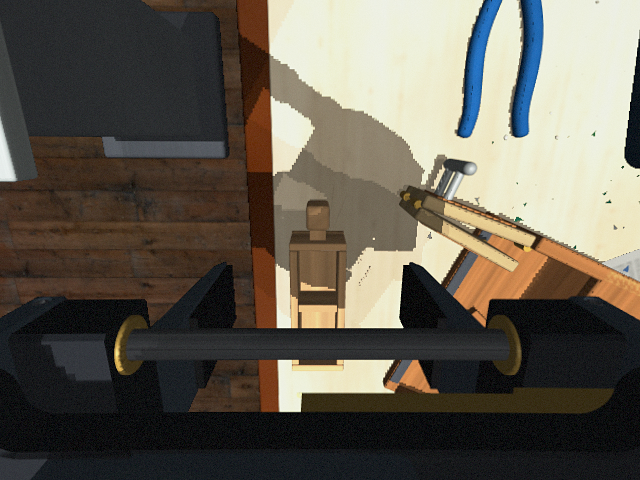

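The tray sits square on the bench, handle toward +y, with the block at cols 306–329, rows 200–226 (about 3 px further out than predicted, so handle centre ≈ (0.430, -0.180)). Next I'll grip the handle, lift and align.

Run:
```python
from h import *
s=np.load("s.npy"); R=down(s[2]+np.pi/2)
P=lambda x,z: W(s,[x,-.0255,z])[0]
pr=lambda n:print(n,round(ctrl.read_grip_width(),3),np.round(ctrl.read_contact_force(),1),round(ctrl.read_t(),2))
ctrl.command_gripper(.45); ctrl.goto([.43,-.179,.12],down(0.))
print(ctrl.move_l([.43,-.179,.025],.1,contact_N=12)); ctrl.command_gripper(0); pr("grip")
ctrl.move_l([.43,-.179,.115],.12); pr("lift")
ctrl.goto(P(-.185,.115),R); pr("aligned")
ctrl.move_l(P(-.185,.05),.12)
T=toolT(); im=ctrl.read_camera("wrist"); im2=ctrl.read_camera("scene")
print(ctrl.read_tool_pos(),P(-.185,.05))
# predicted box/plain-end corners for a level tray: underside at TCP-.025
pts=np.array([(-.034+.0,y,z) for z in (.067,.025) for y in (-.0505,-.0005)]+[(-.164,-.0505,.067),(-.164,-.0005,.067),(-.012,-.107,.012),(-.012,.107,.012)])
print(proj(cam("wrist",T),W(s,pts)).round().tolist(),"\n",proj(cam("scene"),W(s,pts)).round().tolist())
a=cv2.copyMakeBorder(im[60:460,120:520],0,0,0,400,0); a[:,400:]=cv2.resize(im2[230:330,290:390],(400,400),interpolation=cv2.INTER_CUBIC)
cv2.imwrite("pics/al.png",a); print(ctrl.read_t())
```

```text
False
grip 0.214 [-0.3  0.4  7.3] 32.9
lift 0.215 [ 0.  -0.8 -2.2] 33.8
aligned 0.217 [ 0.5 -0.1 -2.7] 35.04
[ 0.37815969 -0.23558114  0.05066203] [ 0.3777708  -0.23532881  0.05      ]
[[274.0, 563.0], [362.0, 563.0], [281.0, 488.0], [354.0, 488.0], [264.0, 366.0], [372.0, 366.0], [208.0, 493.0], [498.0, 495.0]] 
 [[339.0, 275.0], [331.0, 265.0], [339.0, 293.0], [331.0, 283.0], [276.0, 285.0], [271.0, 274.0], [359.0, 311.0], [324.0, 266.0]]
35.8333
```

View pics/al.png

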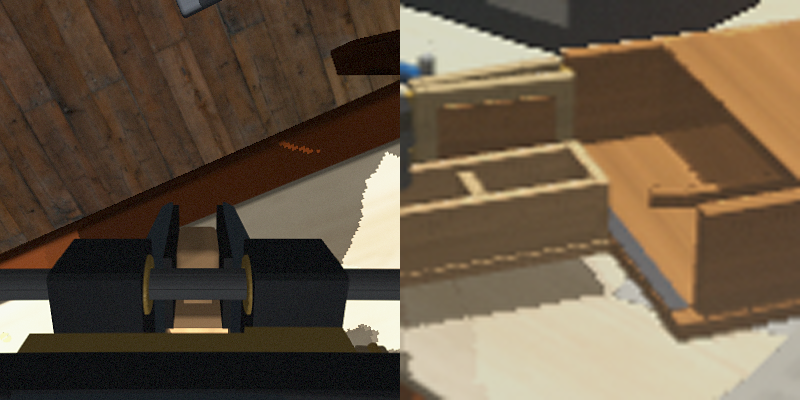

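The tray hangs level in front of the doorway. Its plain-end top corner in the scene view is at (342,275) against (339,275) predicted, so no sag. Inserting now.

Run:
```python
from h import *
s=np.load("s.npy")
P=lambda x,z: W(s,[x,-.0255,z])[0]
pr=lambda n:print(n,round(ctrl.read_grip_width(),3),np.round(ctrl.read_contact_force(),1),round(ctrl.read_t(),2))
C=lambda:(np.array([[np.cos(s[2]),np.sin(s[2])],[-np.sin(s[2]),np.cos(s[2])]])@(ctrl.read_tool_pos()[:2]-s[:2])).round(4)
ctrl.move_l(P(-.185,.043),.06)
print(ctrl.move_l(P(-.12,.043),.08,contact_N=12)); pr("on sill")
print(ctrl.move_l(P(-.12,.036),.02,contact_N=8)); z=ctrl.read_tool_pos()[2]; pr("lowered"); print(z)
print(ctrl.move_l(P(.005,z+.0005),.07,contact_N=20),C()); pr("in")
if C()[0]>-.01: print(ctrl.move_l(P(.035,z+.0005),.03,contact_N=20),C(),ctrl.read_tool_pos()[2]); pr("stop")
```

```text
False
on sill 0.219 [-0.2  0.7 -1.8] 37.07
False
lowered 0.215 [-1.4  0.2 -0.5] 37.57
0.035915137527578495
True [-0.0616 -0.0254]
in 0.221 [ 3.4 -1.6  4.3] 38.52
```

Run:
```python
from h import *
s=np.load("s.npy")
P=lambda x,z: W(s,[x,-.0255,z])[0]
pr=lambda n:print(n,round(ctrl.read_grip_width(),3),np.round(ctrl.read_contact_force(),1),np.round(ctrl.read_wrist_torque(),2),round(ctrl.read_t(),2))
C=lambda:(np.array([[np.cos(s[2]),np.sin(s[2])],[-np.sin(s[2]),np.cos(s[2])]])@(ctrl.read_tool_pos()[:2]-s[:2])).round(4)
pr("now"); z=.037
for x in (-.045,-.025,-.005,.01,.035):
    hit=ctrl.move_l(P(x,z),.04,contact_N=22); print(x,hit,C()); pr("")
    if hit: break
T=toolT(); im=ctrl.read_camera("wrist"); im2=ctrl.read_camera("scene")
a=cv2.copyMakeBorder(im[60:460,120:520],0,0,0,400,0); a[:,400:]=cv2.resize(im2[230:330,310:410],(400,400),interpolation=cv2.INTER_CUBIC)
cv2.imwrite("pics/in.png",a)
```

```text
now 0.221 [ 3.4 -1.6  4.3] [-0.35 -0.84  0.04] 38.52
-0.045 True [-0.0606 -0.0252]
 0.22 [-0.2 -0.6  6.9] [-0.12 -0.29 -0.  ] 38.79
```

View pics/in.png

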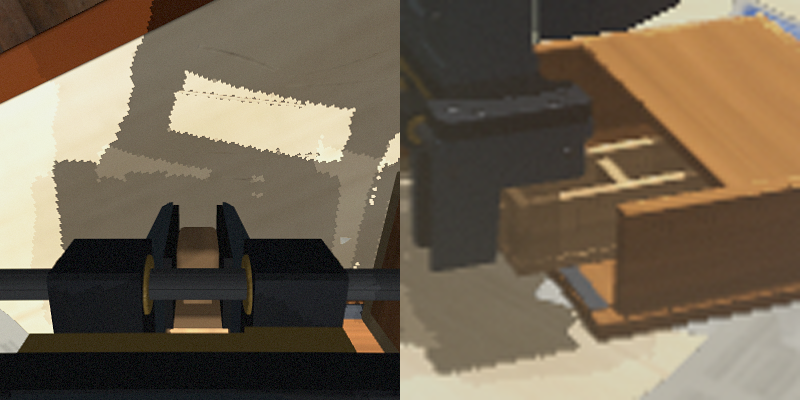

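The tray is well inside and straight. The second force/torque reading (6.9 N up at about 45 mm lever) matches the sill edge bearing on the tray's underside, so I'm holding it slightly too low. I'll raise it a few mm and carry on.

Run:
```python
from h import *
s=np.load("s.npy")
P=lambda x,z: W(s,[x,-.0255,z])[0]
pr=lambda n:print(n,round(ctrl.read_grip_width(),3),np.round(ctrl.read_contact_force(),1),np.round(ctrl.read_wrist_torque(),2),round(ctrl.read_t(),2))
C=lambda:(np.array([[np.cos(s[2]),np.sin(s[2])],[-np.sin(s[2]),np.cos(s[2])]])@(ctrl.read_tool_pos()[:2]-s[:2])).round(4)
ctrl.move_l(P(-.0606,.0395),.02); pr("raised"); 
for x in (-.05,-.035,-.02,0.):
    hit=ctrl.move_l(P(x,.0395),.04,contact_N=22); print(x,hit,C()); pr("")
    if hit: break
```

```text
raised 0.214 [ 0.3  0.1 -2.7] [ 0.1   0.13 -0.01] 39.23
-0.05 False [-0.0498 -0.0255]
 0.217 [ 0.  -0.1 -2.4] [ 0.01  0.15 -0.04] 39.64
-0.035 False [-0.035  -0.0255]
 0.214 [-0.5  0.2 -2.2] [ 0.01  0.13 -0.03] 40.17
-0.02 False [-0.02   -0.0255]
 0.217 [ 0.1  0.1 -1.9] [0.05 0.13 0.01] 40.69
0.0 False [-0.0001 -0.0255]
 0.218 [-0.2  0.4 -1.6] [0.02 0.18 0.01] 41.34
```

Run:
```python
from h import *
s=np.load("s.npy")
P=lambda x,z: W(s,[x,-.0255,z])[0]
pr=lambda n:print(n,round(ctrl.read_grip_width(),3),np.round(ctrl.read_contact_force(),1),np.round(ctrl.read_wrist_torque(),2),round(ctrl.read_t(),2))
C=lambda:(np.array([[np.cos(s[2]),np.sin(s[2])],[-np.sin(s[2]),np.cos(s[2])]])@(ctrl.read_tool_pos()[:2]-s[:2])).round(4)
print(ctrl.move_l(P(.012,.0395),.04,contact_N=20),C())
print(ctrl.move_l(P(.012,.036),.015,contact_N=5),ctrl.read_tool_pos()[2]); pr("low")
z=ctrl.read_tool_pos()[2]+.0005
hit=ctrl.move_l(P(.04,z),.03,contact_N=18); print(hit,C()); pr("stop")
```

```text
False [ 0.0121 -0.0255]
True 0.03669809491425696
low 0.219 [-0.1  0.2  5.4] [-0.07 -0.03  0.01] 42.05
True [ 0.012  -0.0255]
stop 0.217 [-2.3 -0.5  8.3] [-0.04  0.24 -0.01] 42.34
```

Run:
```python
from h import *
s=np.load("s.npy")
P=lambda x,z: W(s,[x,-.0255,z])[0]
pr=lambda n:print(n,round(ctrl.read_grip_width(),3),np.round(ctrl.read_contact_force(),1),np.round(ctrl.read_wrist_torque(),2),round(ctrl.read_t(),2))
C=lambda:(np.array([[np.cos(s[2]),np.sin(s[2])],[-np.sin(s[2]),np.cos(s[2])]])@(ctrl.read_tool_pos()[:2]-s[:2])).round(4)
ctrl.move_l(P(.012,.0385),.02); pr("up")
print(ctrl.move_l(P(.04,.0385),.03,contact_N=20),C()); pr("stop")
print(ctrl.move_l(P(.04,.0385),.02,contact_N=25),C()); pr("push")
```

```text
up 0.219 [ 1.   0.7 -0.6] [0.04 0.11 0.04] 42.61
True [ 0.0178 -0.0251]
stop 0.22 [-0.   0.1 -2.1] [ 0.07  0.16 -0.03] 43.06
True [ 0.0185 -0.0249]
push 0.217 [-1.4  0.7  8.2] [-0.11  0.16 -0.14] 43.53
```

Run:
```python
from h import *
s=np.load("s.npy")
P=lambda x,z: W(s,[x,-.0255,z])[0]
pr=lambda n:print(n,round(ctrl.read_grip_width(),3),np.round(ctrl.read_contact_force(),1),np.round(ctrl.read_wrist_torque(),2),round(ctrl.read_t(),2))
C=lambda:(np.array([[np.cos(s[2]),np.sin(s[2])],[-np.sin(s[2]),np.cos(s[2])]])@(ctrl.read_tool_pos()[:2]-s[:2])).round(4)
ctrl.command_gripper(.4); q=ctrl.read_tool_pos(); ctrl.move_l(q+[0,0,.05],.12); pr("released")
ctrl.move_l(P(-.04,.09),.15); ctrl.command_gripper(0); ctrl.move_l(P(-.04,.048),.12)
print(ctrl.move_l(P(.02,.048),.03,contact_N=6),C()); pr("touch")
print(ctrl.move_l(P(.02,.048),.03,contact_N=20),C()); pr("push")
```

```text
released 0.398 [-0.5  0.8 -1.1] [ 0.02  0.07 -0.03] 44.57
True [-0.0049 -0.0253]
touch 0.002 [-0.2  0.5  0.3] [ 0.04  0.01 -0.01] 47.48
True [-0.0049 -0.0252]
push 0.009 [0.3 0.6 0.6] [-0.    0.    0.05] 47.78
```

Run:
```python
from h import *
s=np.load("s.npy")
P=lambda x,z: W(s,[x,-.0255,z])[0]
C=lambda:(np.array([[np.cos(s[2]),np.sin(s[2])],[-np.sin(s[2]),np.cos(s[2])]])@(ctrl.read_tool_pos()[:2]-s[:2])).round(4)
print(ctrl.move_l(P(.02,.048),.03,contact_N=32),C())
ctrl.move_l(P(-.03,.05),.1); ctrl.move_l(P(-.03,.2),.2)
T=toolT(); ctrl.read_camera("wrist")
pts=np.array([(13,-35,50),(13,-15,50),(45,-50,54),(45,0,54)])/1000
print(proj(cam("wrist",T),W(s,pts)).round().tolist())
for q in ("tray","fold_grip"): print(q,[(np.round(d["bbox"]).tolist(),round(d["score"],2)) for d in ctrl.find_in("wrist",q)[:1]])
print(proj(cam("wrist",T),np.array([hp(s,a,.071)[0] for a in (1.4,1.5)])).round())
ctrl.movej([40,20,70,0,80,0])
for n in ("scene","top"):
    ctrl.read_camera(n)
    for q in ("tray","jamb_panel","fold_grip","running_pliers","wood_block","masking_tape"): print(n,q,[(np.round(d["bbox"]).tolist(),round(d["score"],2)) for d in ctrl.find_in(n,q)[:1]])
a=proj(cam("scene"),W(s,np.array([(13,-15,20),(13,-35,50),(45,0,54),(45,-50,54),(60,-50,12)])/1000)); print(a.round())
print(ctrl.read_t())
```

```text
True [-0.0049 -0.0251]
[[307.0, 280.0], [328.0, 280.0], [292.0, 313.0], [344.0, 313.0]]
tray []
fold_grip [([460.0, 218.0, 93.0, 118.0], 0.59)]
[[495. 185.]
 [504. 189.]]
scene tray [([373.0, 276.0, 31.0, 24.0], 0.77)]
scene jamb_panel [([314.0, 261.0, 40.0, 29.0], 0.94)]
scene fold_grip [([313.0, 257.0, 38.0, 31.0], 0.57)]
scene running_pliers [([274.0, 251.0, 45.0, 28.0], 0.8)]
scene wood_block [([197.0, 241.0, 34.0, 22.0], 0.67)]
scene masking_tape [([438.0, 340.0, 55.0, 39.0], 0.8)]
top tray [([368.0, 231.0, 19.0, 24.0], 0.78)]
top jamb_panel [([311.0, 241.0, 34.0, 39.0], 0.73)]
top fold_grip [([309.0, 247.0, 31.0, 34.0], 0.79)]
top running_pliers [([253.0, 232.0, 68.0, 22.0], 0.93)]
top wood_block [([185.0, 283.0, 35.0, 36.0], 0.66)]
top masking_tape [([443.0, 255.0, 36.0, 33.0], 0.66)]
[[353. 284.]
 [357. 276.]
 [365. 265.]
 [374. 275.]
 [380. 292.]]
53.0333
```

```bash
python3 -c "
from bench import ctrl
print(ctrl.sign_off(),ctrl.read_t())"
```

```text
the job is handed in; nothing more can be done
the job is handed in; nothing more can be done
```

Job handed in at about 53 s: the door is folded fully back, the tray is in handle-first to the doorway and did not move under a final 32 N push, it is released, and the pliers, block and tape show no movement in the camera check.

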